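# Fold out the polisher's sprung work rest and load the bench block

## Task

Push the upright sprung work rest of the polishing motor over its centre so that it snaps out level onto its stop by itself; then, with empty fingers, lean down on the middle of it for about a second with 10 to 20 N to prove that it holds. Then set the square steel bench block down flat on the middle of the rest, without dropping it, and let go. Be gentle throughout: nothing may ever push on the machine or the rest with more than 30 N, and leave the other things on the bench where they are.

Things in the scene. Friction and masses are not known exactly. Their poses are not given: they have to be found in the camera images.
- polisher: Grey bench polishing motor bolted to the bench, 185 mm high. Axes: z up, origin on the bench straight below the middle of the work rest's hinge, which a collar on a short column (60 mm square or less) carries along the machine's x. The motor (cylinder along y, top at 184 mm, with felt wheel) fills x = 135 to 265, y = -120 to 155 mm: keep the gripper within 45 mm of x = 0.
- hinge (a point): Middle of the rest's hinge line at its nominal height, 115 mm above the machine's origin; point axes = the machine's axes. This point is fixed to the machine's frame: the collar is clamped at a DIFFERENT HEIGHT EACH TIME, up to 12 mm above or below nominal, and that is not reported. Find the real height by touch or sight. x and y are true.
- rest (a joint): Angle of the rest: rubber-buffered aluminium plate 90 mm wide along the machine's x, 13 mm thick in all, gives 1 mm per 8 N; free end 125 mm from the hinge line. 0 = folded up on its stop, 0.26 rad past upright, free end tipped to the machine's -y (121 mm above the hinge line, 32 mm to -y). It swings to +y: 0.26 = upright, 1.82 = level, out to +y, on its other stop.
- rest_mid (a point): Middle of the top face of the levelled rest for the nominal collar height: (0, 65, 120) mm in the machine's axes, fixed to its frame. The true face is straight above or below by up to 12 mm. An over-centre spring drives the rest to 0 below 0.85 rad, to 1.82 beyond: at 0 it resists with about 1 N m (8 to 9 N at the free end, far more near the hinge), at 0.85 with nothing. Push on its -y face.
- block_center (a point): Centre of the bench block, a plain bright steel block 50 x 50 mm square and 28 mm high (0.4 to 0.65 kg), lying flat on the bench; z up, x and y square to its sides. It and the doming block and the jar swap places.
- doming_block: Round steel doming block, 54 mm across, 30 mm high, dimpled top; origin at its underside. Leave alone.
- jar: Glass jar with lid, 50 mm across, 60 mm high; origin at its underside. Leave alone.
- hammer: Small hammer lying on the bench to the robot's right, 220 mm long; leave alone.
- cup: White ceramic cup, 68 mm across, 70 mm high; origin at its underside. Leave alone.
- tray: Wooden sorting tray 100 x 140 x 22 mm; leave alone.
- ring_cone: Wooden ring cone on a round foot of 60 mm, 120 mm tall; origin at its underside. Leave alone.
Mind the look-alikes: they are no part of the job. What is shaped like the part that bears block_center but green or red is not meant.

How it is judged:
By the outcome, as a careful person would: the job done as asked, in the order asked, and still so for the second after the job is handed in, with the robot touching nothing.
It also fails if it takes over 72 s, if anything falls off the work surface, if the arm or the gripper's body presses on something with over 40 N, if the wrist force passes 120 N, or if a joint passes its speed limit or range.

## Robot

A 7-joint arm with a two-finger parallel gripper is mounted at the origin on the work surface. World frame = base frame: x ahead of the robot, y to its left, z up, the work surface at z = 0. Lengths are in mm, angles in rad, forces in N, time in s.
With the tool pointing down it reaches from about 400 to 900 mm from the base axis. Payload 5.6 kg.
Tool frame: the origin (TCP) lies midway between the tips of the shut fingers; the grasp point (between the pads) lies 19 mm behind it; x points along the fingers, y is the direction in which the jaws open and shut, and the axes are right-handed (so a half turn about x gives the same grasp; the last joint's range is limited). The gripper opens to 92 mm and grips with 3 to 60 N. Pads are 20 mm wide; open, the fingers measure 128 mm over their backs; the gripper's body (75 mm by 189 mm) begins 69 mm behind the grasp point.
Start: joints at [1.131, 0.468, -0.012, 1.603, 0.006, 1.071, -0.056], TCP at [251.165, -599.521, 214.592] pointing down, gripper open.
Joint ranges: [-2.53, 2.53], [-0.31, 2.02], [-1.57, 1.55], [0.28, 2.44], [-1.29, 4.43], [0.15, 1.84], [-2.92, 2.92]. Speed limits (rad/s): [2.57, 2.57, 3.14, 3.14, 3.14, 3.14, 3.14].

## Interface

Orientations are given as a rotation vector (axis times angle).
In Python, from cell import robot, grip, kin, viewer gives the robot as it stands. Calls block until the motion is done:
- robot.movep(position, orientation): joint-space move of the TCP to a pose.
- robot.servo_line(position, feed=150, rotation=None): straight line of the TCP; rotation=None keeps the orientation; feed is the mean speed in mm/s.
- robot.goto_joints(angles): joint-space move.
- grip(opening, newtons=None): opening from 0.0 (shut) to 1.0 (fully open); newtons is the grip in N (None keeps the last); returns when the fingers have stopped.
- robot.hold(seconds).
- kin.ik(position, orientation): joint angles nearest the present ones, or None.
- robot.observe(): the state.
- viewer.read_camera(name): name is "scene" or "top" or "wrist"; returns the picture (400x640x3 uint8, red, green, blue); there is no depth.
- viewer.camera_info(name): a dict with "camera_matrix" (3x3 intrinsics, pixels), "R" (3x3) and "t" (3): a world point X has camera coordinates R X + t. Camera axes: x right, y down, z forward; pixel columns grow to the right and rows downward; lengths in mm; the calibration is good to about 2 mm. A picture is of the moment at which its call begins: read the wrist's pose just before it. camera_info takes no time and is no camera call; for the wrist camera it gives the pose at the moment of the call.
A pose or a line that the arm cannot do raises robot.IKError and nothing moves.
- robot.job_done(): hands the job in, once; it reports no verdict.
Trained networks look in the newest picture that a camera, given by its name, has taken for a name from the list of things; names that differ only in an ending like _2 or _b are one class to them, and where a whole thing is asked for, a point or a joint stands for the part that bears it (a point fixed in the world has none). Each returns a list of dicts, best first, with "confidence" (0 to 1); they miss things now and then, are a little off and sometimes report something else, mostly with a low value. They report only what shows in the picture. A call takes as long as a camera call. They do not tell look-alikes from the thing itself.
- viewer.silhouettes(name, camera): "mask" (400x640 bool, what is visible of it).
- viewer.pinpoint(name, camera): "at" ([x, y, z] in mm, in the coordinates of the camera as it stood for that picture, good to about 4 mm: a listed point, or the origin of a listed thing).
The state is a dict: "t": time; "joints": joint angles; "joint_velocities": joint speeds; "joint_torque": joint torques, N m; "tcp_pos": TCP position; "tcp_rot": TCP orientation; "contact_force": force on the tool from outside, world axes, zero at the start; "wrist_torque": the same for the moment, N m; "grip_width": opening from 0.0 (shut) to 1.0 (fully open).
Only numpy, scipy, OpenCV 4.12 (cv2) and the standard library are available. Lean on these libraries where they do the work, as an engineer would, in place of code of your own. Each camera call takes 0.05 s, during which the arm holds its last target. There are 200 camera calls.

## Working session

There is one attempt and no reset: what is moved stays moved. The work goes in short steps, each a Python script; the robot and the scene stay as the last script left them, time stands still between calls to the robot, and variables do not carry over. Pictures are saved under pics/ and viewed, about 8 in all and at most 12, crops included, and the job is handed in when it is done.

```bash
ls; mkdir -p pics; cat > h.py <<'E'
import numpy as np, cv2
from cell import robot, grip, kin, viewer
from scipy.spatial.transform import Rotation as Rot
def snap(cam,name):
    im=viewer.read_camera(cam); cv2.imwrite('pics/'+name,cv2.cvtColor(im,cv2.COLOR_RGB2BGR)); return im
def toworld(p,ci): return np.array(ci['R']).T@(np.array(p)-np.array(ci['t']))
def ray(u,v,ci,z):
    R=np.array(ci['R']);c=-R.T@np.array(ci['t']);d=R.T@np.linalg.inv(np.array(ci['camera_matrix']))@[u,v,1]
    return c+d*(z-c[2])/d[2]
def proj(X,ci):
    p=np.array(ci['camera_matrix'])@(np.array(ci['R'])@np.array(X)+np.array(ci['t'])); return p[:2]/p[2]
def finds(names,cam):
    ci=viewer.camera_info(cam)
    for n in names:
        for r in viewer.pinpoint(n,cam)[:3]:
            w=toworld(r['at'],ci); print(cam,n,round(r['confidence'],2),w.round(1),proj(w,ci).round())
E
python3 - <<'E'
from h import *
a=snap('scene','scene0.png');b=snap('top','top0.png')
cv2.imwrite('pics/both.png',cv2.cvtColor(np.vstack([a,b]),cv2.COLOR_RGB2BGR)[:, :])
for c in ['scene','top']:
    finds(['polisher','hinge','rest_mid','block_center','doming_block','jar','cup','ring_cone','tray','hammer'],c)
o=robot.observe();print(o['t'],o['tcp_rot'],o['contact_force'])
E
```

```text
pics
scene polisher 0.76 [ 517.8 -136.6    2.3] [285. 255.]
scene hinge 0.82 [ 517.6 -134.4  115.4] [282. 223.]
scene rest_mid 0.59 [534.1 -74.3 125.1] [303. 211.]
scene block_center 0.76 [370.7 364.9  14.5] [350. 153.]
scene block_center 0.73 [445.5 155.9  16.9] [331. 188.]
scene block_center 0.69 [441.1 265.3  12.5] [350. 173.]
scene doming_block 0.73 [581.  307.2   2.6] [392. 185.]
scene doming_block 0.54 [720.6 338.2   3.7] [436. 196.]
scene doming_block 0.4 [532.3 -75.8 124.8] [302. 211.]
scene jar 0.54 [604.8 446.    2. ] [420. 168.]
scene jar 0.53 [ 4.741e+02  4.049e+02 -1.000e-01] [381. 161.]
scene cup 0.61 [608.5 444.    2.6] [420. 169.]
scene ring_cone 0.93 [ 423.9 -314.4    5.2] [210. 278.]
scene tray 0.74 [720.2 337.    5.2] [436. 196.]
scene hammer 0.86 [ 396.1 -430.     2.5] [164. 303.]
top polisher 0.77 [ 521.9 -136.1    2.2] [361. 203.]
top hinge 0.59 [ 519.3 -137.4  114.9] [366. 202.]
top rest_mid 0.89 [531.5 -74.5 124. ] [342. 198.]
top rest_mid 0.18 [716.8 340.9  -0.8] [200. 140.]
top block_center 0.86 [378.9 361.6  17.3] [191. 255.]
top block_center 0.8 [328.3 258.3  13. ] [227. 272.]
top block_center 0.76 [443.  265.1  18.1] [224. 232.]
top doming_block 0.59 [584.2 311.1   0.6] [210. 184.]
top jar 0.53 [474.  413.6  -0.5] [175. 222.]
top cup 0.83 [609.1 444.9   3. ] [165. 177.]
top ring_cone 0.74 [ 430.5 -313.5   -0.9] [423. 233.]
top tray 0.77 [ 7.204e+02  3.413e+02 -2.000e-01] [199. 139.]
top hammer 0.87 [ 392.5 -431.     2.3] [464. 246.]
1.1 [ 2.0035421   0.40272805 -2.00365947] [ 0.16525496 -0.01143407  0.76318502]
```

View pics/scene0.png

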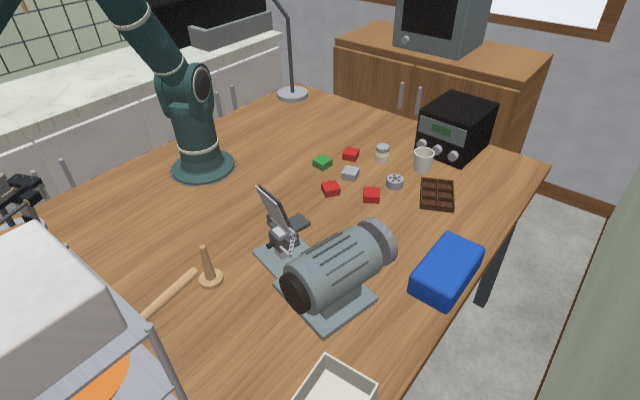

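View pics/top0.png

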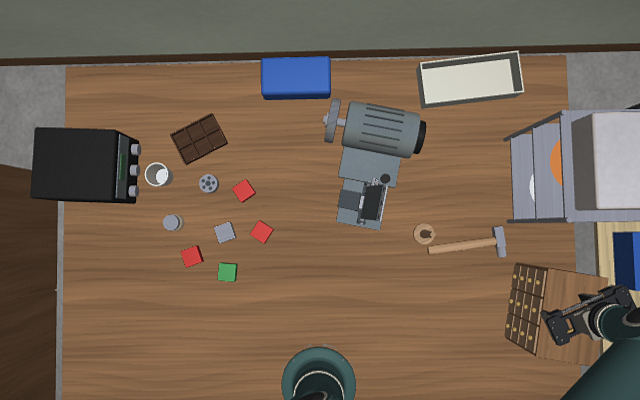

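```bash
python3 - <<'E'
from h import *
a=cv2.imread('pics/scene0.png');b=cv2.imread('pics/top0.png')
c=cv2.resize(a[170:300,230:400],(800,600),interpolation=cv2.INTER_CUBIC)[:,:]
d=cv2.resize(b[90:240,320:440],(480,600),interpolation=cv2.INTER_CUBIC)
cv2.imwrite('pics/crop1.png',cv2.resize(np.hstack([cv2.resize(a[170:300,230:400],(418,320),interpolation=cv2.INTER_CUBIC),cv2.resize(b[90:240,320:440],(256,320),interpolation=cv2.INTER_CUBIC)]),(800,380)))
ci=viewer.camera_info('top')
print(np.array(ci['R']).round(3),ci['t'])
import numpy as np
viewer.read_camera('top')
for r in viewer.silhouettes('block_center','top')[:5]:
    m=r['mask'].astype(np.uint8); pts=np.argwhere(m)[:,::-1]
    W=np.array([ray(u,v,ci,28)[:2] for u,v in pts],np.float32)
    print(r['confidence'],len(pts),cv2.minAreaRect(W))
# grey blob directly
im=cv2.cvtColor(b,cv2.COLOR_BGR2HSV)
hsv=cv2.cvtColor(b,cv2.COLOR_BGR2HSV)[218:246,210:240]; m=(hsv[...,1]<70).astype(np.uint8)
pts=np.argwhere(m)[:,::-1]+[210,218]
W=np.array([ray(u,v,ci,26)[:2] for u,v in pts],np.float32);print('sat',len(pts),cv2.minAreaRect(W),W.mean(0))
# base plate edges of the polisher: corners of the light-grey base in the top view (approx px)
for p in [(343,147),(337,222),(380,230),(398,187)]: print(p,ray(*p,ci,8).round())
E
```

```text
[[-0.016 -1.    -0.022]
 [-0.998  0.017 -0.055]
 [ 0.055  0.021 -0.998]] [  27.00038089  532.77278224 1383.00281692]
0.77 358 ((564.1422729492188, 208.52474975585938), (57.47272872924805, 55.5203742980957), 32.83172607421875)
0.76 315 ((330.00933837890625, 255.9217529296875), (51.93034362792969, 48.541969299316406), 89.24141693115234)
0.69 342 ((443.52294921875, 262.09033203125), (52.38722610473633, 56.66341781616211), 18.07113265991211)
0.58 298 ((444.16827392578125, 156.17747497558594), (49.77161407470703, 51.0135498046875), 55.68547821044922)
0.47 290 ((586.1505737304688, 309.78955078125), (52.56208419799805, 52.69514465332031), 89.70403289794922)
sat 325 ((443.2185363769531, 262.57122802734375), (50.960960388183594, 53.215919494628906), 19.051990509033203) [442.93634 262.68146]
(343, 147) [687. -85.   8.]
(337, 222) [467. -63.   8.]
(380, 230) [ 442. -188.    8.]
(398, 187) [ 567. -243.    8.]
```

View pics/crop1.png

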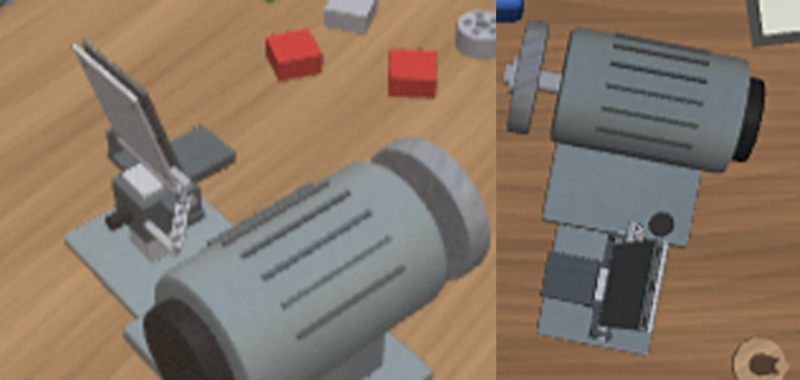

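```bash
cat >> h.py <<'E'
O=np.array([519.,-136.,0]);YAW=np.deg2rad(-11.3)
def M(x,y,z): return O+[x*np.cos(YAW)-y*np.sin(YAW),x*np.sin(YAW)+y*np.cos(YAW),z]
def down(a):  # jaw axis at world angle a, tool down; picks nicer half-turn
    best=None
    for k in (0,np.pi):
        y=np.array([np.cos(a+k),np.sin(a+k),0]);x=np.array([0,0,-1.])
        yield Rot.from_matrix(np.c_[x,y,np.cross(x,y)]).as_rotvec()
def best(p,a):
    q0=np.array(robot.observe()['joints']);c=[]
    for r in down(a):
        q=kin.ik(p,r)
        if q is not None: c.append((np.abs(np.array(q)-q0).max(),tuple(r)))
    return np.array(min(c)[1])
def F(): return np.array(robot.observe()['contact_force'])
E
python3 - <<'E'
from h import *
a=YAW+np.pi/2
grip(0.0,20)
p=M(0,-110,290);r=best(p,a);robot.movep(p,r)
print(robot.observe()['t'],robot.observe()['tcp_pos'])
robot.servo_line(M(0,-110,195)); robot.servo_line(M(0,-68,195),feed=100)
f0=F();print(robot.observe()['t'],f0.round(2))
ym=M(0,1,0)-O; hit=False
for y in np.arange(-65,52,3.):
    robot.servo_line(M(0,y,195),feed=60)
    f=F()-f0; s=-f@ym; print(y,round(s,1),f.round(1)[2],end=' | ')
    if s>3: hit=True
    if s>20: print('HIGH');break
    if hit and y>10 and s<0.7: print('snapped?');break
print(robot.observe()['t'])
snap('top','top1.png');snap('wrist','w1.png');snap('scene','scene1.png')
E
```

```text
4.1667 [ 496.99089085 -244.9760905   289.84219376]
5.5167 [-0.06 -0.64  0.54]
-65.0 -0.5 1.0 | -62.0 -0.9 -0.2 | -59.0 -1.3 -1.0 | -56.0 -0.2 -0.4 | -53.0 -0.9 -0.5 | -50.0 4.2 -0.8 | -47.0 7.9 1.2 | -44.0 9.1 4.7 | -41.0 9.7 7.1 | -38.0 8.2 7.4 | -35.0 9.0 6.9 | -32.0 7.2 7.5 | -29.0 7.3 6.5 | -26.0 7.0 5.8 | -23.0 6.3 5.3 | -20.0 5.4 4.9 | -17.0 5.4 4.4 | -14.0 4.6 5.1 | -11.0 5.5 4.3 | -8.0 5.2 3.8 | -5.0 6.4 3.0 | -2.0 4.9 0.4 | 1.0 4.9 -0.3 | 4.0 4.5 -1.6 | 7.0 3.3 -1.8 | 10.0 4.6 -2.1 | 13.0 3.4 -2.1 | 16.0 2.7 -1.0 | 19.0 1.4 -0.1 | 22.0 1.8 -0.4 | 25.0 0.7 0.6 | 28.0 -0.1 -0.2 | snapped?
13.5167
```

```bash
python3 - <<'E'
from h import *
a=cv2.imread('pics/scene1.png');w=cv2.imread('pics/w1.png');b=cv2.imread('pics/top1.png')
cv2.imwrite('pics/crop2.png',np.hstack([cv2.resize(a[150:290,220:380],(457,400)),cv2.resize(b[120:260,300:420],(343,400))]))
E
```

```text
(no output)
```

View pics/crop2.png

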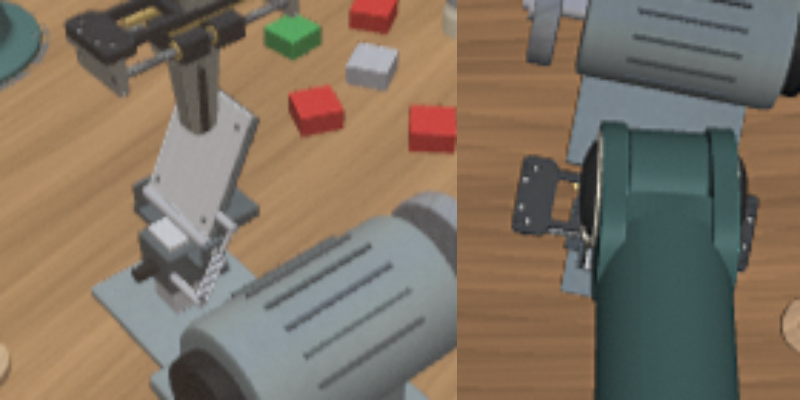

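The rest has tipped but is not yet over centre: it still lies on the fingertip (scene crop, around px (205,130)). I'll keep pushing.

```bash
python3 - <<'E'
from h import *
f0=np.array([-.06,-.64,.54]);ym=M(0,1,0)-O
for y in np.arange(32,62,4.):
    robot.servo_line(M(0,y,195),feed=60)
    f=F()-f0; s=-f@ym; print(y,round(s,1),f.round(1)[2],end=' | ')
    if s>15: break
    if y in (44,52): robot.hold(.1);snap('wrist',f'w2_{int(y)}.png')
robot.hold(0.5);print(robot.observe()['t'])
snap('scene','scene2.png');w=snap('wrist','w2.png')
a=cv2.imread('pics/scene2.png');w=cv2.imread('pics/w2.png')
cv2.imwrite('pics/crop3.png',np.hstack([cv2.resize(a[150:290,220:380],(400,350)),cv2.resize(w,(400,350))]))
E
```

```text
32.0 -0.1 0.5 | 36.0 -0.3 0.2 | 40.0 -0.7 -0.8 | 44.0 -0.2 -1.7 | 48.0 -0.9 0.2 | 52.0 -1.1 -0.1 | 56.0 -1.2 -0.6 | 60.0 -0.2 -0.7 | 16.4667
```

View pics/crop3.png

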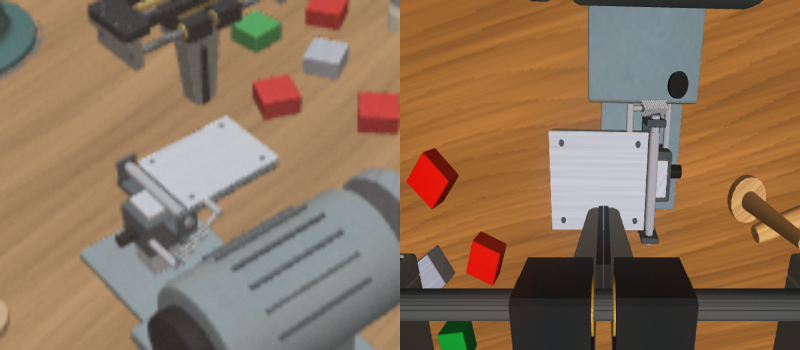

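The rest has snapped out level; the free-edge corners in the right-hand panel are at about (549,131) and (552,229). I'll check the machine pose from them, then lean on the rest.

```bash
python3 - <<'E'
from h import *
ci=viewer.camera_info('wrist')
for z in (108,120,132):
    A,B=ray(238.4,149.7,ci,z),ray(243.2,262,ci,z); d=A-B
    print(z,A.round(),B.round(),np.linalg.norm(d).round(1),np.rad2deg(np.arctan2(d[1],d[0])).round(1),((A+B)/2).round())
print(M(45,125,120),M(-45,125,120))
robot.servo_line(M(0,65,150),feed=100)
robot.hold(.2)
f0=np.mean([F() for _ in range(3)],0);z=150
print(f0.round(2))
while z>98:
    z-=2 if z>134 else 1
    robot.servo_line(M(0,65,z),feed=40)
    f=F()-f0
    if f[2]>2.5: break
print('touch',z,robot.observe()['tcp_pos'],f.round(1))
while f[2]<13:
    z-=.4; robot.servo_line(M(0,65,z),feed=10); robot.hold(.1); f=np.mean([F(),(robot.hold(.05),F())[1]],0)-f0; print(round(z,1),f.round(1))
t0=robot.observe()['t']
for i in range(6):
    robot.hold(.2); print((F()-f0).round(1))
print(robot.observe()['tcp_pos'],robot.observe()['t'])
robot.servo_line(M(0,65,z+5),feed=30);print((F()-f0).round(1))
E
```

```text
108 [584. -21. 108.] [495.  -1. 108.] 91.2 -12.8 [540. -11. 108.]
120 [585. -25. 120.] [500.  -5. 120.] 87.0 -12.8 [543. -15. 120.]
132 [586. -28. 132.] [505.  -9. 132.] 82.7 -12.8 [546. -19. 132.]
[587.62092766 -22.24074417 120.        ] [499.3656084   -4.60559119 120.        ]
[ 0.14 -0.8   0.27]
touch 111 [531.96289426 -72.26353303 111.40251235] [-1.4  0.1  4.4]
110.6 [-1.4  0.7  6.3]
110.2 [-2.4  1.4  7.3]
109.8 [-2.7  0.6  8.7]
109.4 [-2.8  0.9 10.6]
109.0 [-3.9  1.6 11.7]
108.6 [-3.8  1.2 12.9]
108.2 [-4.5  0.9 14.5]
[-4.5  0.9 14.9]
[-4.3  1.6 15.4]
[-3.7  1.3 13. ]
[-3.8  2.2 13.9]
[-4.3  1.4 14.4]
[-4.7  1.6 13.3]
[532.06915452 -72.2445231  109.77610229] 29.1167
[-0.7  1.3  0.1]
```

The lean held about 14 N for 1.2 s, and the face is at z≈111.6. Next the block: one close look from above.

```bash
python3 - <<'E'
from h import *
robot.servo_line(M(0,65,190),feed=200)
p=np.array([443,263,150.]);a=np.deg2rad(18.5+90);r=best(p,a)
robot.movep(p,r);grip(0.78,40);robot.hold(.2)
ci=viewer.camera_info('wrist');im=snap('wrist','w3.png')
finds(['block_center'],'wrist')
for s in viewer.silhouettes('block_center','wrist')[:4]:
    pts=np.argwhere(s['mask'])[:,::-1]
    W=np.array([ray(u,v,ci,28)[:2] for u,v in pts],np.float32);print(s['confidence'],len(pts),cv2.minAreaRect(W))
print(robot.observe()['t'],robot.observe()['tcp_pos'],proj([443,263,28],ci))
E
```

```text
wrist block_center 0.96 [439.7 267.5  18.9] [321. 192.]
wrist block_center 0.96 [328.8 260.3  13.9] [293. 295.]
wrist block_center 0.91 [563.2 208.3  16.7] [436.  76.]
0.92 3395 ((441.8590087890625, 266.24017333984375), (54.121524810791016, 49.69792938232422), 18.20467185974121)
0.83 4560 ((558.7504272460938, 211.84988403320312), (51.14533996582031, 55.68049621582031), 32.406585693359375)
0.82 3023 ((332.00042724609375, 259.7972717285156), (52.562232971191406, 63.720359802246094), 84.62435913085938)
0.7 3041 ((442.735595703125, 162.44503784179688), (59.48373031616211, 50.64202117919922), 58.55320358276367)
32.7583 [443.00826133 263.00742868 150.01165733] [327.12775199 192.63452184]
```

View pics/w3.png

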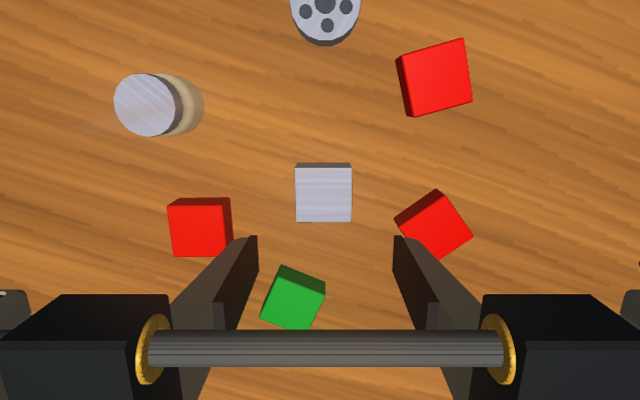

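The bright block sits at px (323,195), square to the jaws, with the red and green look-alikes clear of the finger paths.

```bash
python3 - <<'E'
from h import *
ci=viewer.camera_info('wrist');c=ray(323.5,194.8,ci,28);print(c.round(1))
p=[c[0],c[1],0]
robot.servo_line([c[0],c[1],40],feed=150);robot.hold(.1);f0=F()
robot.servo_line([c[0],c[1],5],feed=60);print('down',(F()-f0).round(1))
grip(0.0,40);o=robot.observe();print('width',o['grip_width']*92,(F()-f0).round(1))
robot.servo_line([c[0],c[1],60],feed=100);robot.hold(.2);print('lift',(F()-f0).round(1))
robot.servo_line([c[0],c[1],200],feed=200)
q=M(0,65,200);r=best(q,YAW+np.pi/2);robot.movep(q,r);robot.hold(.2)
o=robot.observe();print(o['t'],o['tcp_pos'],o['grip_width']*92)
snap('wrist','w4.png');snap('scene','scene4.png')
a=cv2.imread('pics/scene4.png');w=cv2.imread('pics/w4.png')
cv2.imwrite('pics/crop4.png',np.hstack([cv2.resize(a[130:290,220:400],(394,350)),cv2.resize(w,(400,350))]))
E
```

```text
[440.1 265.4  28. ]
down [-0.7 -0.7 -0.4]
width 49.46517011493029 [-1.  -1.6  2.4]
lift [ 0.4  0.3 -6.2]
38.2 [531.85701351 -70.64606094 200.02933975] 50.0038748042977
```

View pics/crop4.png

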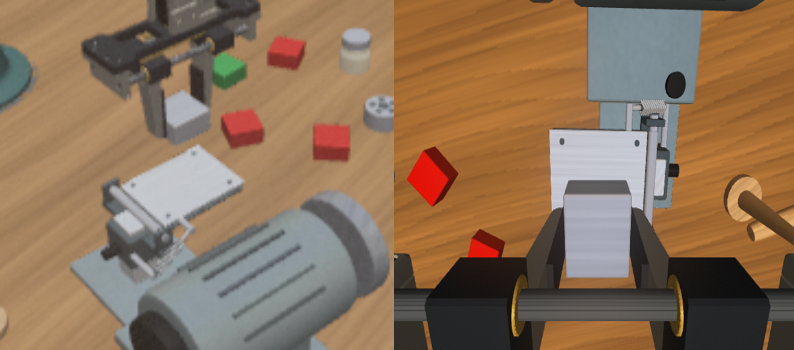

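```bash
python3 - <<'E'
from h import *
robot.servo_line(M(0,65,124),feed=100);robot.hold(.3)
f0=np.mean([(robot.hold(.05),F())[1] for _ in range(4)],0);z=124.
while z>112:
    z-=.6; robot.servo_line(M(0,65,z),feed=12); robot.hold(.05); f=F()-f0
    if f[2]>4.5: break
print('contact',z,f.round(1),robot.observe()['t'])
robot.hold(.2);print((F()-f0).round(1),robot.observe()['tcp_pos'])
grip(0.62);robot.hold(.2);o=robot.observe();print(o['grip_width']*92,(F()-f0).round(1),o['t'])
robot.servo_line(M(0,65,160),feed=60);grip(0.62)
robot.servo_line(M(0,65,230),feed=200);robot.hold(.2)
ci=viewer.camera_info('wrist');snap('wrist','w5.png');snap('scene','scene5.png');finds(['block_center'],'wrist')
print(M(0,65,125.6).round(1),proj(M(0,65,139),ci).round(),robot.observe()['t'])
a=cv2.imread('pics/scene5.png');w=cv2.imread('pics/w5.png')
cv2.imwrite('pics/crop5.png',np.hstack([cv2.resize(a[130:290,220:400],(394,350)),cv2.resize(w,(400,350))]))
E
```

```text
contact 115.60000000000008 [-2.5 -0.6  7.2] 43.9083
[-2.6 -0.1  7.8] [531.92245961 -72.28297847 115.81378272]
57.20641924155946 [ 0.4 -0.9  4.7] 44.625
wrist block_center 0.9 [565.6 210.4  17. ] [ 76. 190.]
wrist block_center 0.67 [530.9 -69.2 128.8] [323. 199.]
[531.7 -72.3 125.6] [326. 201.] 46.5833
```

View pics/crop5.png

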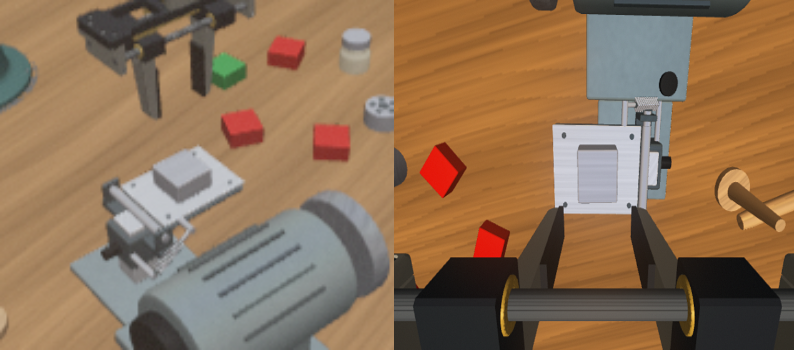

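The block sits flat in the middle of the rest (right panel, around px (597,175)), the rest is still level, and the gripper is clear.

```bash
python3 -c "
from h import *
robot.hold(.3);print(F().round(1),robot.observe()['t']);robot.job_done()"
```

```text
[-0.2  0.1 -1. ] 46.8833
the job is handed in; nothing more can be done
```

I did the whole job in order and handed it in at 46.9 s; no verdict was reported.

- **Rest:** I pushed it over centre with the closed fingers, peaking at about 12 N. It snapped out level by itself. My script first reported the snap too early; a picture showed the rest still lying on the fingers, so I kept pushing until it went.
- **Proof:** With empty fingers I leaned on the middle at 13 to 15 N down for about 1.2 s, and it held. This put the rest's face at about z = 111.6 mm, roughly 8 mm below nominal.
- **Block:** I set the steel block (about 6 N) down with about 8 N of contact and let go. The last picture shows it flat on the middle of the level rest, with the gripper clear and nothing near it disturbed. The network put its centre within about 4 mm of the target, which is its stated accuracy.

One small disagreement: one picture put the machine's yaw at −12.8°, against the −11.3° I used. That is too little to matter for this placement.

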